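# Pass a pan of fruit dishes past the spring stop of the pan slide

### The arm

A 7-joint arm with a two-finger parallel gripper is mounted at the origin on the work surface. World frame = base frame: x ahead of the robot, y to its left, z up, the work surface at z = 0. Lengths are in mm, angles in rad, forces in N, time in s.
With the tool pointing down it reaches from about 400 to 875 mm from the base axis. Payload 4.4 kg.
Tool frame: the origin (TCP) lies at the very end of the fingers, on their centre line; the grasp point (between the pads) lies 19 mm behind it; z points along the fingers, x is the direction in which the jaws open and shut, and the axes are right-handed (so a half turn about z gives the same grasp; the last joint's range is limited). The gripper opens to 85 mm and grips with 20 to 120 N. Pads are 22 mm wide; open, the fingers measure 114 mm over their backs; the gripper's body (76 mm by 85 mm) begins 54 mm behind the grasp point. The pads swing forward as they close: fully open they stand 13 mm farther back than shut.
Start: joints at [1.256, 0.628, 0.038, 1.517, -0.027, 0.996, -0.02], TCP at [160.084, -629.993, 231.313] pointing down, gripper open.
Joint ranges: [-3.06, 3.06], [-0.37, 2.12], [-1.25, 1.32], [0.18, 2.47], [-1.1, 4.24], [0.23, 1.98], [-2.94, 2.94]. Speed limits (rad/s): [2.57, 2.57, 3.14, 3.14, 3.14, 3.14, 3.14].

### API

Orientations are given as [roll, pitch, yaw] about the fixed x, y, z axes, in that order (R = Rz(yaw) Ry(pitch) Rx(roll)).
In Python, from cell import ctrl, get_image, job, models gives the robot as it stands.
- The arm moves only by the tool move_arm, never from a script. Its argument "moves" is a list that holds one entry, the list of rows, each a list of 6 numbers: the shift along the tool's x, y, z in m, then the turn, a rotation vector about the tool's x, y, z in rad. A call has 1 to 20 rows; each row is the pose to reach, as a shift and turn from the pose commanded when the call began, along the tool's axes at that moment; what a row does not reach only later rows make up. A row lasts 1/8 s, in which the tool goes at most 62.5 mm and 10.7 degrees, less where a joint would pass 70% of its speed; a pose out of reach is approached as far as the arm can. A call with a gripper value outside its range is refused whole. "jaw" is the opening, from 0 (shut) to 1 (fully open), set as the call begins (left out, the last holds). The fingers move at their own pace and stop on an object; the grip force is fixed at half the most. Time passes only in rows, so rows that repeat a pose let the fingers close. It gives the time, the measured TCP pose, the force and the opening at its end, in the units of the state.
- ctrl.read_state(): the state, without advancing time (a new reading comes with each control period).
- get_image(name): name is "side" or "top" or "wrist"; returns a dict with "color" (420x560x3 uint8, blue, green, red), "fov_y" (degrees; the focal length in pixels is half the picture's height over the tangent of half this angle, whatever the lens; pixels are square), "cx", "cy" (the principal point, pixels), "origin" and "orientation" of the camera in the world; the wrist camera has in their place "hand_eye" (4x4, takes a point from camera to tool coordinates, whose origin is the TCP and whose axes are the tool frame's). Camera axes: x right, y up, looking along -z (the intrinsics and any distortion apply to the point x, -y, -z); pixel columns grow to the right and rows downward; lengths in mm; the calibration is good to about 2 mm. A picture is of the moment at which its call begins: read the wrist's pose just before it. There is no depth.
- job.finish_job(): hands the job in, once; it reports no verdict.
Trained networks look in the newest picture that a camera, given by its name, has taken for a name from the list of things; names that differ only in an ending like _2 or _b are one class to them, and where a whole thing is asked for, a point or a joint stands for the part that bears it (a point fixed in the world has none). Each returns a list of dicts, best first, with "score" (0 to 1); they miss things now and then, are a little off and sometimes report something else, mostly with a low value. They report only what shows in the picture. A call takes as long as a camera call. They do not tell look-alikes from the thing itself.
- models.cut_out(camera, thing): "pixels" (420x560 bool, what is visible of it) and "uv" ([column, row] in pixels, amid what is visible of it).
- models.place_of(camera, thing): "uv" ([column, row] in pixels: a listed point, or the origin of a listed thing).
The state is a dict: "clock": time; "qpos": joint angles; "qd": joint speeds; "tau": joint torques, N m; "eef_pos": TCP position; "tool_rot": TCP orientation; "force": force on the tool from outside, world axes, zero at the start; "torque": the same for the moment, N m; "width": finger opening in mm.
Only numpy, scipy, OpenCV 4.12 (cv2) and the standard library are available. Lean on these libraries where they do the work, as an engineer would, in place of code of your own. Each camera call takes 0.05 s, during which the arm holds its last target.

### The job

Hold the pan slide's spring stop down with a fingertip on its green press plate and meanwhile slide the steel pan with the two fruit dishes along past it, then on until the pan meets the rubber bumper and the stop springs back up behind it. Only press and push: do not lift the pan or the dishes off what they stand on, keep the dishes upright in the pan, and leave everything else on the table where it is.

Things in the scene. Friction and masses are not known exactly. Their poses are not given: they have to be found in the camera images.
- pan_slide: Bench-top steel slide for pans, fixed, 440 mm long, 180 wide. Origin on the table surface, on its middle line, level with the stop's upstream face. +y is the way the pan travels, +z up, +x across to the side of the green press plate. The pan runs on two white strips 30 mm above the table, between rods 10 mm thick (axes at x = -83 and +83, 60 above the table), 2 mm play a side.
- pan_stop (a joint): Travel of the spring stop, m: 0 up (nose 16 mm above the strips, blocks the pan), 0.020 fully down; the pan passes from 0.017 on. Its spring lifts with 1.2 N (up) to 2 N (down). Let go, it comes up at once, unless the pan is over the nose: then the pan's floor keeps it down (about 0.016) until the pan's rear wall has passed.
- press_plate (a point): Centre of the top of the stop's green press plate; 74 mm above the table when up, 54 when down. The plate is 105 mm long along the slide (slide y -75 to +30) and 44 wide (slide x +96 to +140), smooth and free above, so a fingertip can glide along it while pressing, with another finger inside the pan behind its front wall. Nothing stands beyond its +y end.
- stop_nose (a point): Middle of the top edge of the upstream face of the stop's nose, the steel bar that blocks the pan: slide x = +67, y = 0 mm, 46 mm above the table when up, 26 when down. The nose is 12 mm thick along the slide, and one piece with the press plate.
- bumper_face (a point): Middle of the face of the black rubber bumper at the slide's end, at slide y = +158 mm; its top is 57 mm above the table. It stops the pan's front wall, under the rim. The pan's origin is then at slide y = +89 mm.
- pan: Loose open steel pan, about 0.45 kg, on the slide, its front wall 5 to 20 mm before the stop. Origin: centre of its underside; z up, y = the way it travels. Body 152 (x) by 138 (y) mm outside, upright walls and floor 3 mm thick, 65 mm high; a flat rim at the top, 3 mm thick, reaches out to 176 (x) by 162 (y). Inside, the front half (y > 6 mm) is empty; the dishes stand in the rear half.
- front_wall (a point): Middle of the top of the pan's front wall, at its inner face: y = +66 mm in the pan's frame, 65 mm above its underside. A finger inside the pan can push the pan on by this wall.
- dish_a: White round fruit dish standing in the rear half of the pan, 64 mm across, 45 mm high, about 0.2 kg. Origin at the centre of its underside, z up.
- dish_b: Second fruit dish in the pan, like dish_a.
- dish_c: Larger fruit dish (80 mm across, 48 mm high) standing on the table beyond the slide: leave alone. Origin at the centre of its underside.
- dish_d: Empty white dish (80 mm across, 48 mm high) on the table past the slide's bumper end: leave alone. Origin at the centre of its underside.
- spoon: Steel serving spoon, 200 mm long, lying on the table beyond the slide: leave alone. Origin under its middle.
- shaker: Blue seasoning can 60 mm across, 120 mm high, standing on the robot's left: leave alone. Origin at the centre of its underside.
- bowls: Stack of white bowls, 120 mm across, 78 mm high, standing on the robot's right: leave alone. Origin at the centre of its underside.
Not all that is in view belongs to the job. Leave any red look-alike of the pan alone. What is shaped like the dish_b but blue is not meant.

How it is judged:
By the outcome, as a careful person would: the job done as asked, in the order asked, and still so for the second after the job is handed in, with the robot touching nothing.
It also fails if it takes over 40 s, if anything falls off the work surface, if the arm or the gripper's body presses on something with over 40 N, if the wrist force passes 120 N, or if a joint passes its speed limit or range.

## Working session

There is one attempt and no reset: what is moved stays moved. The work goes in short steps, Python scripts to look and compute and a tool call to move; the robot and the scene stay as the last step left them, time stands still between calls to the robot, and variables do not carry over. Pictures are saved under pics/ and viewed, and the job is handed in when it is done.

Besides the shell and the picture viewer there is one more tool, called as name(argument=value, ...) on one line, values as JSON. move_arm: Moves the arm, as the interface text tells. Its arguments: {"type":"object","properties":{"moves":{"type":"array","items":{"type":"array","items":{"type":"array","items":{"type":"number"}}}},"jaw":{"type":"number"}},"required":["moves"]}

```bash
ls; mkdir -p pics; cat > h.py <<'E'
import numpy as np,cv2
from cell import ctrl,get_image,job,models
from scipy.spatial.transform import Rotation as R
def K(im):
    f=420/2/np.tan(np.radians(im['fov_y'])/2); return f
def ray(im,uv):
    f=K(im); d=np.array([(uv[0]-im['cx'])/f,-(uv[1]-im['cy'])/f,-1.0])
    return d
E
python3 - <<'E'
from h import *
print(ctrl.read_state())
for n in ['side','top','wrist']:
    im=get_image(n); cv2.imwrite(f'pics/{n}0.png',im['color'])
    print(n,{k:v for k,v in im.items() if k!='color'})
    for t in ['pan_slide','press_plate','stop_nose','bumper_face','pan','front_wall','dish_a','dish_c']:
        print(t,[(round(r['score'],2),np.round(r['uv'],1).tolist()) for r in models.place_of(n,t)])
E
```

```text
pics
{'clock': 0.0, 'qpos': array([ 1.25620929,  0.62935865,  0.03844437,  1.51840501, -0.02700083,
        0.99629097, -0.01999916]), 'qd': array([ 1.37351279e-03,  1.05005030e-03,  1.85787407e-03,  9.83082102e-04,
       -1.18008675e-03, -3.28601517e-05, -6.22109663e-04]), 'tau': array([ 4.69929109e-04, -5.63398576e+01,  1.22669064e+00, -1.93443096e+01,
        1.11349707e-02,  1.07068048e-02,  1.25621216e-05]), 'eef_pos': array([ 159.91568226, -629.35621134,  230.36918846]), 'tool_rot': array([ 3.14156482e+00,  1.94366846e-03, -1.32201173e+00]), 'force': array([-0.39441295,  0.6585643 , -0.74271979]), 'torque': array([ 0.01765394, -0.0012945 , -0.02867427]), 'width': 85.67287462612887}
side {'fov_y': 48.741415462765524, 'cx': 275.2599970301643, 'cy': 212.20204389175765, 'origin': array([278.27363705, 828.60965812, 953.53150388]), 'orientation': array([ 8.00450722e-01,  2.67504721e-03, -2.91885653e+00])}
pan_slide [(0.68, [273.6, 229.6])]
press_plate [(0.6, [229.8, 203.3])]
stop_nose [(0.84, [247.1, 219.9]), (0.56, [211.7, 401.9])]
bumper_face [(0.7, [273.3, 230.0]), (0.63, [264.9,
[... 1015 characters left out ...]
92.8, 218.3]), (0.7, [245.5, 141.5])]
dish_c [(0.97, [295.5, 136.1]), (0.94, [330.5, 216.8]), (0.82, [328.1, 191.0]), (0.77, [192.8, 218.3]), (0.7, [245.5, 141.5])]
wrist {'fov_y': 62.78380698863657, 'cx': 282.7317248654015, 'cy': 210.6042921805606, 'hand_eye': array([[ 9.99999811e-01, -8.47351824e-05, -6.08698361e-04,
         3.04429655e-01],
       [-2.57293227e-04, -9.57194394e-01, -2.89445722e-01,
        -7.34473182e+01],
       [-5.58116423e-04,  2.89445824e-01, -9.57194235e-01,
        -1.42291294e+02],
       [ 0.00000000e+00,  0.00000000e+00,  0.00000000e+00,
         1.00000000e+00]])}
pan_slide []
press_plate []
stop_nose []
bumper_face []
pan []
front_wall []
dish_a []
dish_c []
```

View pics/side0.png

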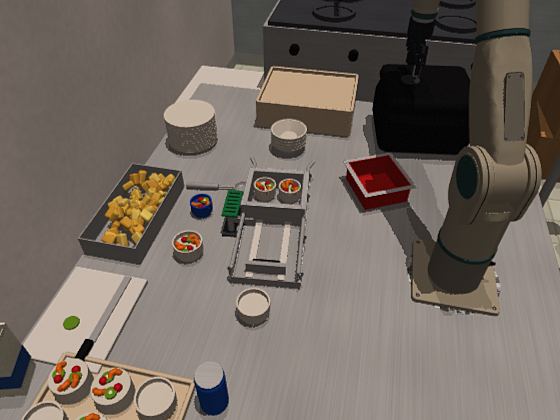

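View pics/top0.png

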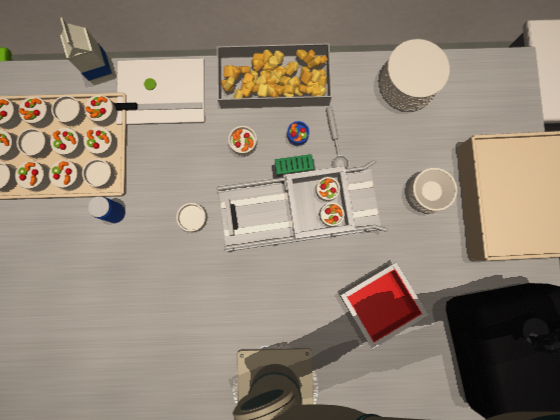

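```bash
python3 - <<'E'
import cv2
a=cv2.imread('pics/top0.png')[120:290,200:380]; cv2.imwrite('pics/topc.png',cv2.resize(a,None,fx=4.2,fy=3.5*1,interpolation=2))
a=cv2.imread('pics/side0.png')[150:290,180:330]; cv2.imwrite('pics/sidec.png',cv2.resize(a,None,fx=4.2,fy=4.2,interpolation=2))
E
```

```text
(no output)
```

View pics/topc.png

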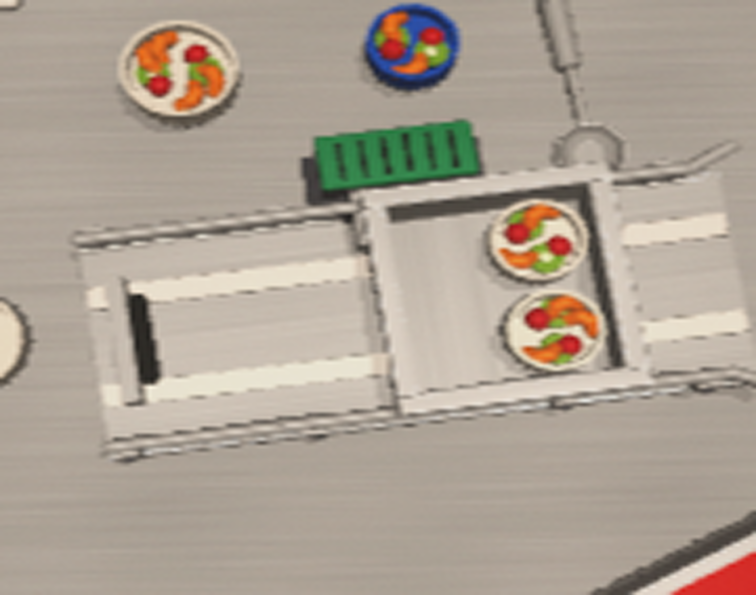

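View pics/sidec.png

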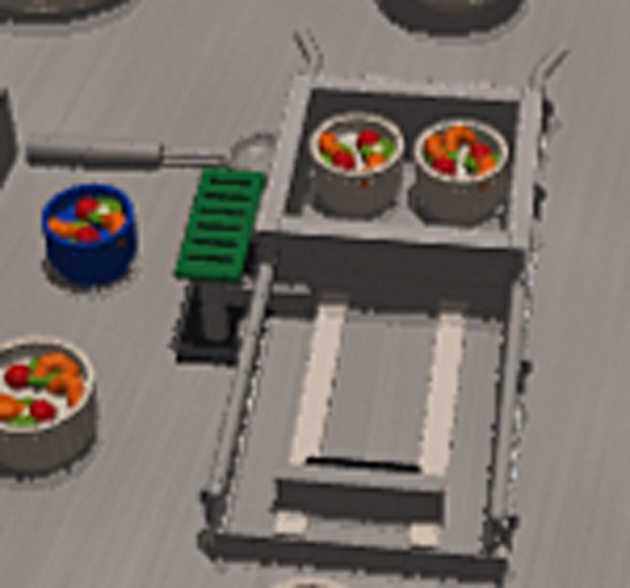

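Top view: the slide lies across at (220–385, 160–250), green plate at (295,163), and the steel pan with two dishes at (318,205). Possible mix-ups:
- **Pan:** the red pan at (380,302) is the look-alike. The grey tray of yellow cubes at (273,75) is not it either.
- **Dishes:** the blue dish at (298,132) is the look-alike, dish_c is at (242,140) and dish_d at (192,218). The ones I want are at (328,190) and (330,215).

The crop confirms the steel pan. Next I'll fit the slide pose.

```bash
cat >> h.py <<'E'
def proj(im,P):
    Rm=R.from_euler('xyz',im['orientation']).as_matrix()
    p=(np.atleast_2d(P)-im['origin'])@Rm; f=K(im)
    return np.c_[im['cx']+f*p[:,0]/-p[:,2], im['cy']-f*p[:,1]/-p[:,2]]
E
cat > fit.py <<'E'
from h import *
from scipy.optimize import least_squares
ims={n:get_image(n) for n in('top','side')}
obs={}
for n,im in ims.items():
    b,g,r=[im['color'][:,:,i].astype(int) for i in range(3)]
    m=((g>r+25)&(g>b+12)).astype(np.uint8)
    uv=models.place_of(n,'press_plate')[0]['uv']
    m[:, :]*=1; k=cv2.morphologyEx(m,cv2.MORPH_CLOSE,np.ones((7,7)))
    nl,lab,st,ce=cv2.connectedComponentsWithStats(k)
    i=min((i for i in range(1,nl) if st[i,4]>80),key=lambda i:np.hypot(*(ce[i]-uv)))
    c,_=cv2.findContours((lab==i).astype(np.uint8),0,2)
    hull=cv2.convexHull(c[0]); q=cv2.approxPolyN(hull,4).reshape(-1,2).astype(float)
    print(n,st[i],ce[i],q.tolist()); obs[n]=(ce[i],q)
def W(p,P):
    P=np.atleast_2d(P); c,s=np.cos(p[2]),np.sin(p[2])
    return np.c_[p[0]+c*P[:,0]-s*P[:,1],p[1]+s*P[:,0]+c*P[:,1],P[:,2]]
# rod ends/lines hand-read in top and side pictures
corn=np.array([[96,-75,74],[96,30,74],[140,30,74],[140,-75,74]],float)
S={}
for n,im in ims.items():
    for t in('bumper_face',): 
        S[n]=[np.array(r['uv']) for r in models.place_of(n,t)]
def res(p):
    o=[]
    for n,im in ims.items():
        pr=proj(im,W(p,corn)); q=obs[n][1]
        for a in pr:
            d=q-a; j=np.argmin((d**2).sum(1)); o+=list(d[j])
        if n=='top': o+=list((proj(im,W(p,[0,158,57]))-np.array([200+150/4.2,120+340/3.5]))[0])
        if n=='side': o+=list((proj(im,W(p,[0,158,57]))-np.array([180+363/4.2,150+463/4.2]))[0])
    return o
s=least_squares(res,[560,-60,0.09],loss='soft_l1',x_scale=[10,10,.05])
print(s.x,np.round(s.fun,1))
np.save('slide.npy',s.x); p=s.x
for n,im in ims.items():
    v=im['color'].copy()
    sc=4; 
    v=cv2.resize(v,None,fx=sc,fy=sc,interpolation=2)
    def L(A,B,c): 
        a,b=(proj(im,W(p,[A,B]))*sc+sc/2).astype(int); cv2.line(v,tuple(a),tuple(b),c,1)
    for x in(-83,83): L([x,-200,65],[x,170,65],(0,0,255))
    for i in range(4): L(corn[i],corn[(i+1)%4],(255,0,255))
    L([-40,158,57],[40,158,57],(255,255,0))
    for oy in(-74,-89):
        L([-76,oy+66,95],[76,oy+66,95],(0,255,255))
    L([0,158,57],[0,-200,30],(0,255,255))
    c=proj(im,W(p,[0,-30,50]))[0]*sc
    x0,y0=int(c[0])-390,int(c[1])-290
    cv2.imwrite(f'pics/fit_{n}.png',v[y0:y0+580,x0:x0+780])
E
python3 fit.py
```

```text
top [275 154  39  21 586] [293.90273038 163.94197952] [[314.0, 169.0], [276.0, 174.0], [274.0, 159.0], [311.0, 154.0]]
side [222 190  21  27 400] [232.03  202.995] [[243.0, 191.0], [236.0, 216.0], [221.0, 215.0], [228.0, 189.0]]
[ 4.87916640e+02 -6.07509192e+01  1.18699399e-01] [ 0.6 -0.3  0.2 -0.8  0.5 -0.4  0.  -0.  -0.8 -0.7  0.3  1.  -0.7  0.5
  0.3  0.6  0.4  0.1  0.1 -1.7]
```

View pics/fit_top.png

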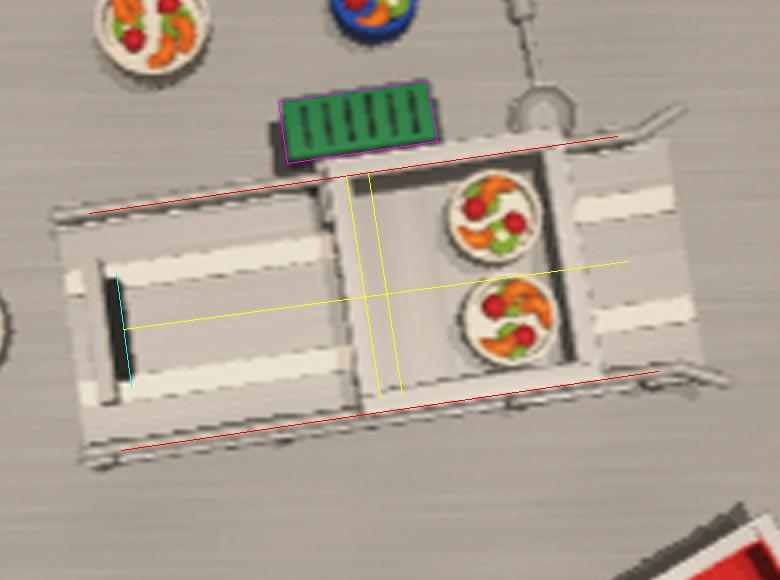

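View pics/fit_side.png

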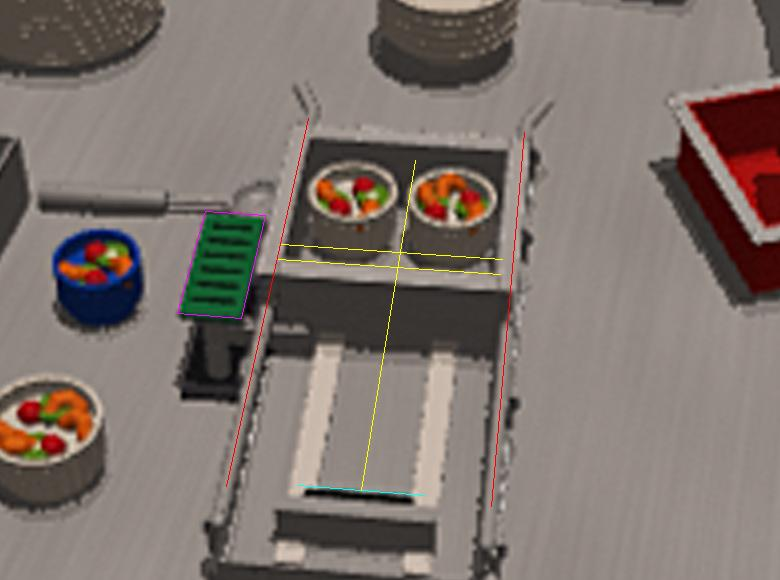

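The fit holds in both views: slide origin is about (488,-61), yaw 0.119. The pan origin is at slide y ≈ -78, so its front is about 9 mm before the stop. Next is a hover over the plate and pan.

```bash
cat >> h.py <<'E'
def W(p,P):
    P=np.atleast_2d(P).astype(float); c,s=np.cos(p[2]),np.sin(p[2])
    return np.c_[p[0]+c*P[:,0]-s*P[:,1],p[1]+s*P[:,0]+c*P[:,1],P[:,2]]
def to_tool(target,yaw):
    s=ctrl.read_state(); R0=R.from_euler('xyz',s['tool_rot']); R1=R.from_euler('xyz',[np.pi,0,yaw])
    return R0.inv().apply(np.array(target)-s['eef_pos'])/1000,(R0.inv()*R1).as_rotvec()
def slide_of(q):
    p=np.load('slide.npy'); c,s=np.cos(p[2]),np.sin(p[2]); d=np.array(q)-[p[0],p[1],0]
    return np.array([c*d[0]+s*d[1],-s*d[0]+c*d[1],d[2]])
E
python3 - <<'E'
from h import *
p=np.load('slide.npy'); t=W(p,[60,-40,165])[0]; print(t,to_tool(t,p[2]))
E
```

```text
[552.23128387 -93.36420739 165.        ] (array([-0.42355968, -0.5121969 ,  0.0663153 ]), array([ 2.79337250e-06, -5.80178358e-05, -1.44070528e+00]))
```

move_arm(moves=[[[-0.02,-0.025,0,0,0,-0.08],[-0.054,-0.066,0,0,0,-0.2],[-0.09,-0.11,0,0,0,-0.32],[-0.126,-0.153,0,0,0,-0.45],[-0.162,-0.196,0,0,0,-0.58],[-0.198,-0.24,0,0,0,-0.71],[-0.234,-0.284,0.005,0,0,-0.84],[-0.27,-0.327,0.01,0,0,-0.97],[-0.306,-0.37,0.02,0,0,-1.1],[-0.342,-0.414,0.03,0,0,-1.22],[-0.378,-0.457,0.045,0,0,-1.33],[-0.408,-0.494,0.06,0,0,-1.41],[-0.4236,-0.5122,0.0663,0,0,-1.4407],[-0.4236,-0.5122,0.0663,0,0,-1.4407],[-0.4236,-0.5122,0.0663,0,0,-1.4407]]], jaw=1)

```text
clock: 3.52
eef_pos: [551.5, -94.8, 165.1]
tool_rot: [3.14, 0.001, 0.117]
force: [-0.6, -0.1, -0.8]
width: 85.6
```

```bash
python3 - <<'E'
from h import *
s=ctrl.read_state(); print(s['clock'],s['eef_pos'],s['tool_rot'],s['force'],s['width'],slide_of(s['eef_pos']))
p=np.load('slide.npy')
im=get_image('wrist'); v=im['color'].copy()
R0=R.from_euler('xyz',s['tool_rot']).as_matrix(); H=im['hand_eye']
def pw(P):
    t=(np.atleast_2d(P)-s['eef_pos'])@R0
    c=(t-H[:3,3])@H[:3,:3]; f=K(im); return np.c_[im['cx']-f*c[:,0]/c[:,2],im['cy']+f*c[:,1]/c[:,2]]
def L(A,B,c):
    a,b=pw(W(p,[A,B])).astype(int); cv2.line(v,tuple(map(int,a)),tuple(map(int,b)),c,1)
corn=[[96,-75,74],[96,30,74],[140,30,74],[140,-75,74]]
for i in range(4): L(corn[i],corn[(i+1)%4],(255,0,255))
for x in(-83,83): L([x,-60,65],[x,150,65],(0,0,255))
for oy in(-74,-82): L([-76,oy+66,95],[76,oy+66,95],(0,255,255))
L([-40,158,57],[40,158,57],(255,255,0))
cv2.imwrite('pics/w1.png',v)
print([(r['score'],r['uv']) for r in models.place_of('wrist','front_wall')],pw(W(p,[0,-78+66,95])))
im=get_image('side'); cv2.imwrite('pics/s1.png',cv2.resize(im['color'][100:320,140:420],None,fx=2.7,fy=2.7,interpolation=2))
E
```

```text
3.525 [551.54060362 -94.83802815 165.1445643 ] [3.14044562e+00 8.24533969e-04 1.16841346e-01] [-0.59993932 -0.05241336 -0.77124272] 85.5754935845746 [ 59.13964861 -41.38165926 165.1445643 ]
[(0.74, [260.2, 271.6])] [[188.87798488 179.57914454]]
```

View pics/w1.png

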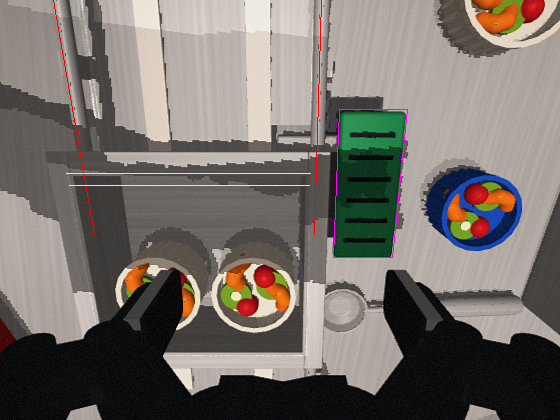

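View pics/s1.png

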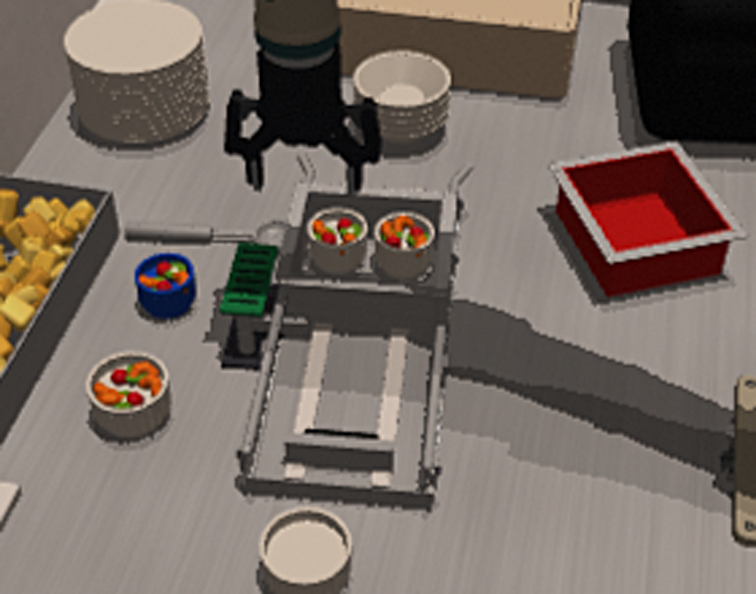

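The wrist view agrees: the drawn plate outline lies on the green plate (340–405, 110–257), and the pan's inner front edge is near row 167. The fingers will come down between that front wall and the dishes. Descending.

move_arm(moves=[[[0.0009,-0.0015,0.03,0,0,-0.002],[0.0009,-0.0015,0.06,0,0,-0.002],[0.0009,-0.0015,0.078,0,0,-0.002],[0.0009,-0.0015,0.083,0,0,-0.002],[0.0009,-0.0015,0.083,0,0,-0.002]]])

```text
clock: 4.3
eef_pos: [553.0, -92.3, 82.4]
tool_rot: [3.141, -0.0, 0.12]
force: [-0.1, -0.2, 0.1]
width: 85.2
```

```bash
python3 - <<'E'
from h import *
s=ctrl.read_state(); print(s['clock'],s['eef_pos'],s['tool_rot'],s['force'],slide_of(s['eef_pos']))
im=get_image('side'); cv2.imwrite('pics/s2.png',cv2.resize(im['color'][140:290,180:340],None,fx=3.9,fy=3.9,interpolation=2))
E
```

```text
4.3 [552.9885406  -92.28764697  82.39275031] [ 3.14131687e+00 -2.92179705e-04  1.19776359e-01] [-0.09347679 -0.19135472  0.10462457] [ 60.8794155  -39.0206898   82.39275031]
```

View pics/s2.png

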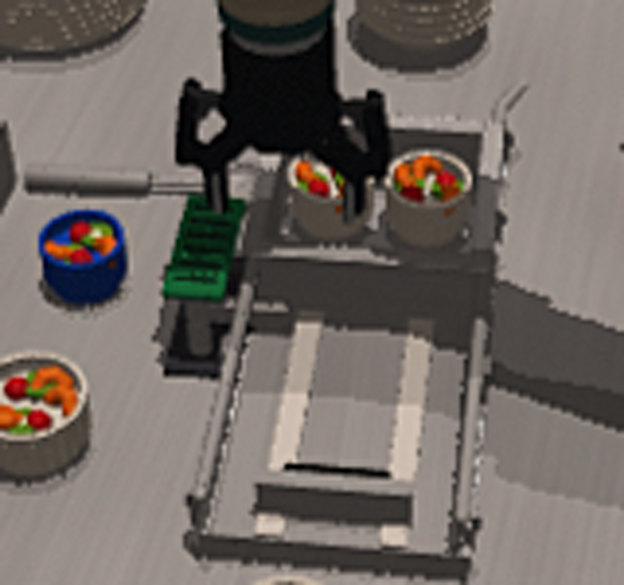

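The right finger is over the plate at about (215,208) in the crop. The left finger is inside the pan, clear of the dishes and the wall. Pressing in steps while I watch the force.

move_arm(moves=[[[0,0,0.006,0,0,0],[0,0,0.011,0,0,0],[0,0,0.011,0,0,0]]])

```text
clock: 4.72
eef_pos: [552.6, -91.7, 70.7]
tool_rot: [-3.142, 0.001, 0.121]
force: [-0.3, 0.4, 0.2]
width: 85.3
```

move_arm(moves=[[[0,0,0.006,0,0,0],[0,0,0.011,0,0,0],[0,0,0.011,0,0,0]]])

```text
clock: 5.1
eef_pos: [552.8, -91.7, 59.6]
tool_rot: [-3.141, 0.001, 0.121]
force: [0.2, 0.1, 1.8]
width: 85.5
```

```bash
python3 - <<'E'
from h import *
s=ctrl.read_state(); print(s['clock'],s['eef_pos'],s['force'],slide_of(s['eef_pos']))
im=get_image('side'); cv2.imwrite('pics/s3.png',cv2.resize(im['color'][140:290,180:340],None,fx=3.9,fy=3.9,interpolation=2))
E
```

```text
5.1 [552.78914051 -91.69499384  59.63286086] [0.20737761 0.09825749 1.84927406] [ 60.75160099 -38.40859374  59.63286086]
```

View pics/s3.png

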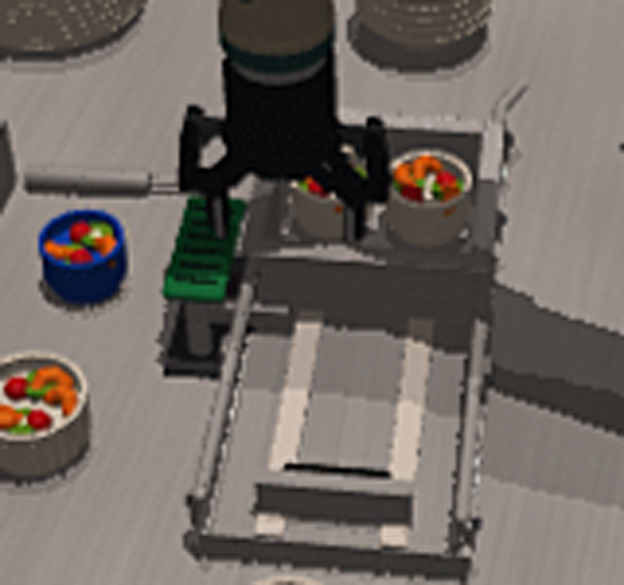

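The tips stand about 13 mm behind the TCP with the jaw open. Contact came at TCP z ≈ 60, so fully down should be about 41. Continuing.

move_arm(moves=[[[0,0,0.005,0,0,0],[0,0,0.01,0,0,0],[0,0,0.01,0,0,0]]])

```text
clock: 5.52
eef_pos: [553.0, -91.7, 49.7]
tool_rot: [-3.142, 0.0, 0.121]
force: [-0.3, -0.0, 1.7]
width: 85.4
```

move_arm(moves=[[[0,0,0.004,0,0,0],[0,0,0.007,0,0,0],[0,0,0.007,0,0,0]]])

```text
clock: 5.9
eef_pos: [553.1, -91.7, 42.9]
tool_rot: [-3.142, -0.0, 0.121]
force: [-0.4, -0.4, 1.9]
width: 85.5
```

```bash
python3 - <<'E'
from h import *
s=ctrl.read_state(); print(s['clock'],s['eef_pos'],s['force'],slide_of(s['eef_pos']))
im=get_image('side'); cv2.imwrite('pics/s4.png',cv2.resize(im['color'][140:290,180:340],None,fx=3.9,fy=3.9,interpolation=2))
E
```

```text
5.9 [553.09022692 -91.689354    42.86249184] [-0.41683205 -0.44987147  1.89623361] [ 61.05123667 -38.4386485   42.86249184]
```

View pics/s4.png

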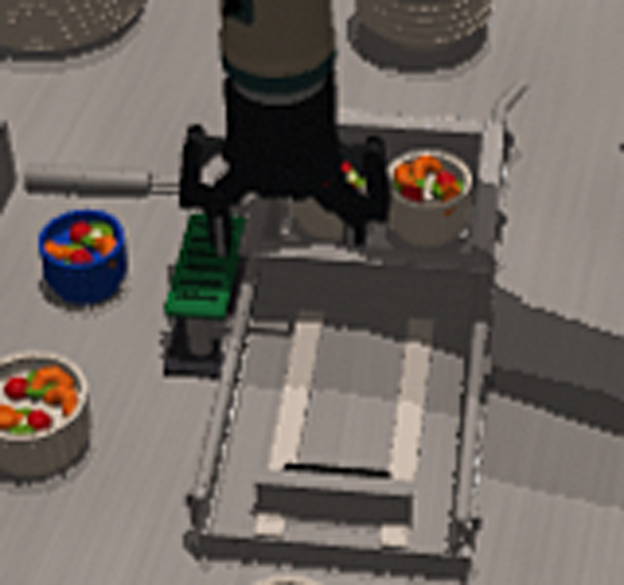

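The plate is clearly lower, its front edge going from about row 285 to 305 in the crop. I'll feel for the bottom in 1 mm steps.

move_arm(moves=[[[0,0,0.001,0,0,0],[0,0,0.0015,0,0,0]]])

```text
clock: 6.2
eef_pos: [553.1, -91.7, 41.6]
tool_rot: [3.142, -0.0, 0.121]
force: [0.5, 0.5, 2.1]
width: 85.6
```

move_arm(moves=[[[0,0,0.001,0,0,0],[0,0,0.001,0,0,0]]])

```text
clock: 6.45
eef_pos: [553.1, -91.7, 40.8]
tool_rot: [3.141, -0.0, 0.121]
force: [-0.9, 0.1, 4.9]
width: 85.4
```

move_arm(moves=[[[0,0,0.001,0,0,0],[0,0,0.001,0,0,0]]])

```text
clock: 6.7
eef_pos: [553.2, -91.7, 40.6]
tool_rot: [3.141, -0.001, 0.121]
force: [-3.2, 0.6, 11.4]
width: 85.6
```

Bottom found at TCP z ≈ 40.8. I'll ease off slightly, keep the press on, and push forward (tool -y) gently.

move_arm(moves=[[[0,0,-0.0007,0,0,0],[0,-0.003,-0.0007,0,0,0],[0,-0.007,-0.0007,0,0,0],[0,-0.011,-0.0007,0,0,0],[0,-0.014,-0.0007,0,0,0],[0,-0.017,-0.0007,0,0,0],[0,-0.02,-0.0007,0,0,0],[0,-0.023,-0.0007,0,0,0]]])

```text
clock: 7.7
eef_pos: [551.1, -72.4, 40.8]
tool_rot: [3.137, -0.001, 0.118]
force: [1.1, -8.1, 5.5]
width: 85.4
```

```bash
python3 - <<'E'
from h import *
s=ctrl.read_state(); print(s['clock'],s['eef_pos'],s['force'],slide_of(s['eef_pos']))
im=get_image('side'); cv2.imwrite('pics/s5.png',cv2.resize(im['color'][140:290,180:340],None,fx=3.9,fy=3.9,interpolation=2))
E
```

```text
7.7 [551.10234842 -72.40724128  40.76642421] [ 1.14596281 -8.08091762  5.54093069] [ 61.36075023 -19.0568082   40.76642421]
```

View pics/s5.png

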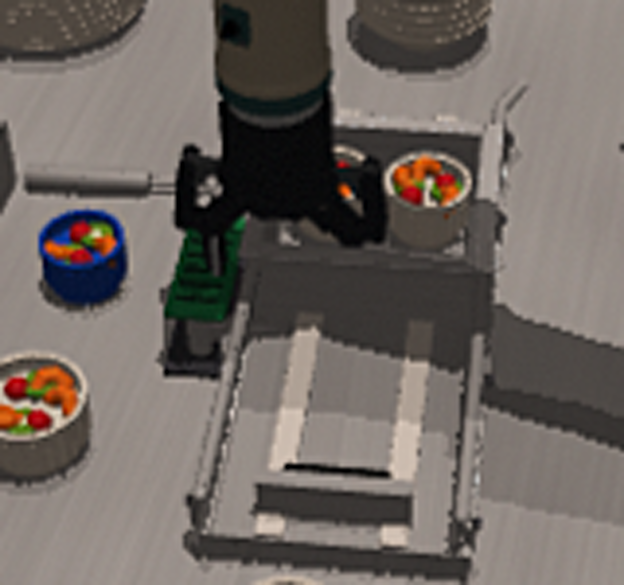

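move_arm(moves=[[[0,-0.002,0,0,0,0],[0,-0.004,0,0,0,0]]])

```text
clock: 8.0
eef_pos: [550.6, -68.8, 40.8]
tool_rot: [3.137, -0.001, 0.118]
force: [0.7, -8.2, 5.6]
width: 85.2
```

move_arm(moves=[[[0,-0.002,0,0,0,0],[0,-0.004,0,0,0,0]]])

```text
clock: 8.25
eef_pos: [550.1, -64.9, 40.8]
tool_rot: [3.137, -0.001, 0.118]
force: [-0.4, -7.5, 5.6]
width: 85.6
```

The pan is sliding at a steady 8 N or so. Continuing past the nose.

move_arm(moves=[[[0,-0.003,0,0,0,0],[0,-0.006,0,0,0,0],[0,-0.01,0,0,0,0],[0,-0.014,0,0,0,0]]])

```text
clock: 8.75
eef_pos: [548.4, -51.0, 40.8]
tool_rot: [3.137, -0.001, 0.118]
force: [0.8, -8.6, 5.5]
width: 85.2
```

```bash
python3 - <<'E'
from h import *
s=ctrl.read_state(); print(s['clock'],s['eef_pos'],s['force'],slide_of(s['eef_pos']))
im=get_image('side'); cv2.imwrite('pics/s6.png',cv2.resize(im['color'][140:290,180:340],None,fx=3.9,fy=3.9,interpolation=2))
E
```

```text
8.75 [548.40814147 -51.00761802  40.76732857] [ 0.75220495 -8.57781512  5.45697121] [61.21966285  2.51128678 40.76732857]
```

View pics/s6.png

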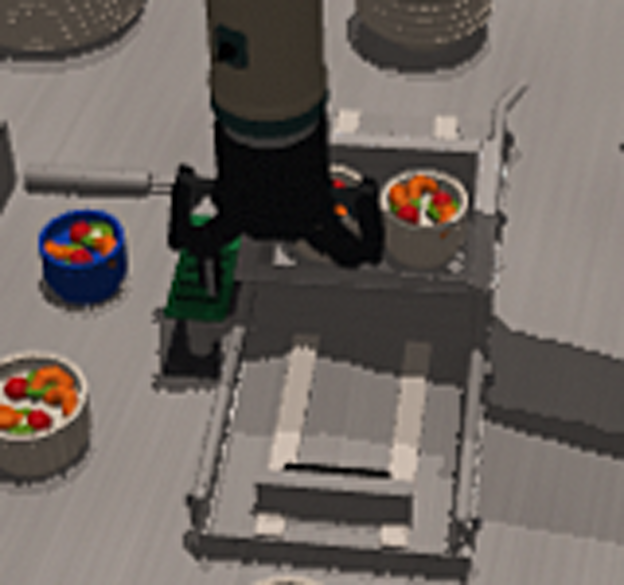

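The pan's front wall is past the nose (finger front at slide y ≈ 13.5), both dishes are upright, and the plate is held down. Pushing on.

move_arm(moves=[[[0,-0.004,0,0,0,0],[0,-0.009,0,0,0,0],[0,-0.015,0,0,0,0],[0,-0.021,0,0,0,0],[0,-0.027,0,0,0,0],[0,-0.033,0,0,0,0],[0,-0.039,0,0,0,0],[0,-0.045,0,0,0,0],[0,-0.051,0,0,0,0],[0,-0.057,0,0,0,0],[0,-0.063,0,0,0,0],[0,-0.069,0,0,0,0],[0,-0.075,0,0,0,0],[0,-0.081,0,0,0,0],[0,-0.087,0,0,0,0],[0,-0.093,0,0,0,0],[0,-0.099,0,0,0,0],[0,-0.104,0,0,0,0],[0,-0.108,0,0,0,0],[0,-0.11,0,0,0,0]]])

```text
clock: 11.3
eef_pos: [534.2, 62.4, 40.2]
tool_rot: [3.142, 0.0, 0.121]
force: [-0.4, -3.0, -1.0]
width: 85.4
```

```bash
python3 - <<'E'
from h import *
s=ctrl.read_state(); print(s['clock'],s['eef_pos'],s['force'],slide_of(s['eef_pos']))
im=get_image('side'); cv2.imwrite('pics/s7.png',cv2.resize(im['color'][140:290,180:340],None,fx=3.9,fy=3.9,interpolation=2))
E
```

```text
11.3 [534.22937486  62.39245417  40.24642653] [-0.36503162 -3.00890851 -0.99035501] [ 60.56959914 116.79248038  40.24642653]
```

View pics/s7.png

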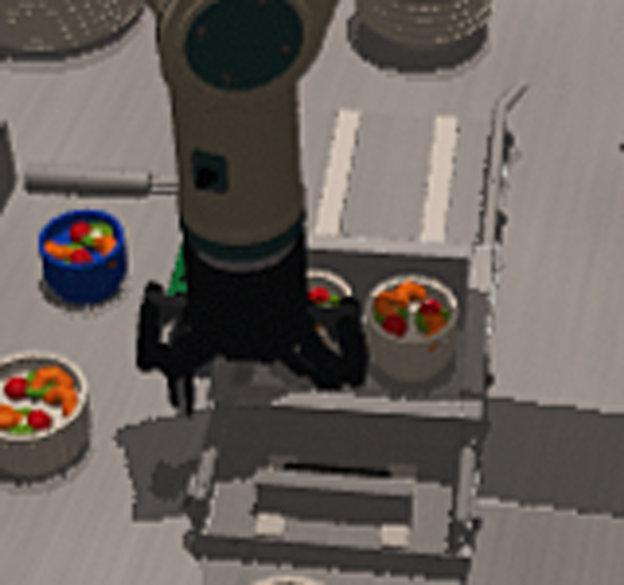

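The pan is about 27 mm short of the bumper. Closing in slowly.

move_arm(moves=[[[0,-0.003,0,0,0,0],[0,-0.007,0,0,0,0],[0,-0.011,0,0,0,0],[0,-0.015,0,0,0,0],[0,-0.018,0,0,0,0],[0,-0.021,0,0,0,0],[0,-0.023,0,0,0,0]]])

```text
clock: 12.22
eef_pos: [531.4, 85.1, 40.2]
tool_rot: [3.142, 0.0, 0.121]
force: [0.2, -3.5, 0.7]
width: 85.3
```

move_arm(moves=[[[0,-0.002,0,0,0,0],[0,-0.003,0,0,0,0]]])

```text
clock: 12.48
eef_pos: [531.2, 87.7, 40.3]
tool_rot: [3.141, 0.0, 0.121]
force: [0.1, -5.4, 0.3]
width: 84.9
```

move_arm(moves=[[[0,-0.001,0,0,0,0],[0,-0.002,0,0,0,0]]])

```text
clock: 12.72
eef_pos: [531.1, 87.7, 40.2]
tool_rot: [3.139, 0.0, 0.12]
force: [1.1, -9.3, 0.4]
width: 85.8
```

```bash
python3 - <<'E'
from h import *
s=ctrl.read_state(); print(s['clock'],s['eef_pos'],s['force'],slide_of(s['eef_pos']))
im=get_image('side'); cv2.imwrite('pics/s8.png',cv2.resize(im['color'][140:290,180:340],None,fx=3.9,fy=3.9,interpolation=2))
E
```

```text
12.725 [531.11942336  87.69734138  40.2388859 ] [ 1.13934156 -9.28116856  0.3553761 ] [ 60.47815731 142.28759273  40.2388859 ]
```

View pics/s8.png

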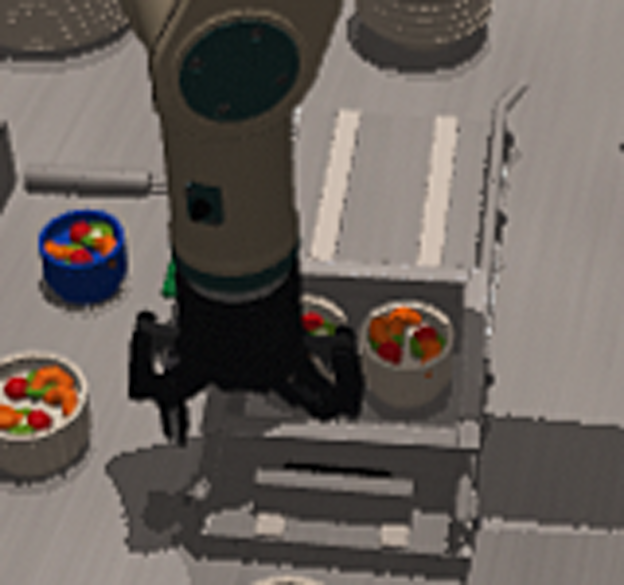

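move_arm(moves=[[[0,-0.001,0,0,0,0],[0,-0.002,0,0,0,0],[0,-0.002,0,0,0,0]]])

```text
clock: 13.15
eef_pos: [530.9, 88.1, 40.2]
tool_rot: [3.137, 0.001, 0.119]
force: [1.3, -10.3, 0.6]
width: 85.8
```

It is stopped firmly against the bumper: force rises with no motion. Backing off inside the pan, then straight up.

move_arm(moves=[[[0,0.003,0,0,0,0],[0,0.008,0,0,0,0],[0,0.014,0,0,0,0],[0,0.016,0,0,0,0],[0,0.016,0,0,0,0],[0,0.016,-0.015,0,0,0],[0,0.016,-0.04,0,0,0],[0,0.016,-0.08,0,0,0],[0,0.016,-0.13,0,0,0],[0,0.016,-0.18,0,0,0],[0,0.016,-0.22,0,0,0]]])

```text
clock: 14.52
eef_pos: [532.7, 76.5, 263.6]
tool_rot: [-3.141, -0.003, 0.121]
force: [0.1, 0.1, -0.7]
width: 85.6
```

```bash
python3 - <<'E'
from h import *
s=ctrl.read_state(); print(s['clock'],s['eef_pos'],s['force'])
for n,(r0,r1,c0,c1) in dict(side=(140,340,170,350),top=(110,270,170,400)).items():
    im=get_image(n); cv2.imwrite(f'pics/e_{n}.png',cv2.resize(im['color'][r0:r1,c0:c1],None,fx=2.9,fy=2.9,interpolation=2))
E
```

```text
14.525 [532.71880002  76.50765909 263.5721197 ] [ 0.06194424  0.1243061  -0.7426373 ]
```

View pics/e_side.png

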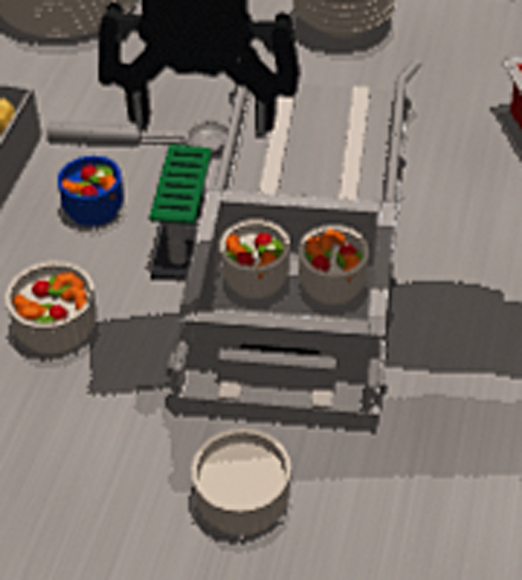

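View pics/e_top.png

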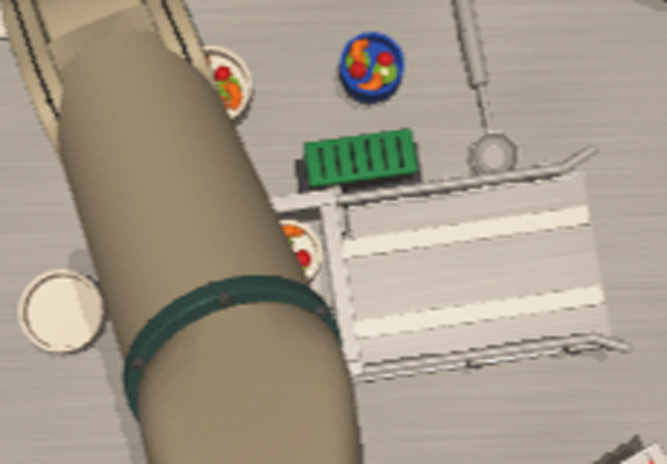

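```bash
cp slide.npy s0.npy; python3 fit.py; python3 - <<'E'
from h import *
print(np.load('s0.npy'),np.load('slide.npy')); p=np.load('s0.npy')
im=get_image('side')
for z in(74,58): print(z,proj(im,W(p,[[96,-75,z],[96,30,z],[140,30,z],[140,-75,z]])).round(1).tolist())
v=cv2.resize(im['color'],None,fx=5,fy=5,interpolation=2)
for oy,c in((89,(0,0,255)),(81,(0,255,255))):
  for y in(81,-81):
    a,b=(proj(im,W(p,[[-88,oy+y,95],[88,oy+y,95]]))*5+2.5).astype(int); cv2.line(v,tuple(map(int,a)),tuple(map(int,b)),c,1)
cv2.imwrite('pics/e2.png',v[950:1450,1050:1600])
E
```

```text
top [275 154  39  21 588] [293.88435374 163.97108844] [[314.0, 169.0], [276.0, 174.0], [274.0, 159.0], [311.0, 154.0]]
side [222 190  21  27 401] [232.04488778 203.01496259] [[243.0, 191.0], [237.0, 216.0], [221.0, 215.0], [228.0, 189.0]]
[ 4.87645729e+02 -6.08735829e+01  1.19188936e-01] [ 0.5 -0.4  0.2 -0.9  0.5 -0.5  0.  -0.1 -0.7 -0.6  0.2  1.   0.2  0.5
  0.2  0.6  0.4  0.1  0.2 -1.7]
[ 4.87916640e+02 -6.07509192e+01  1.18699399e-01] [ 4.87645729e+02 -6.08735829e+01  1.19188936e-01]
74 [[242.7, 190.0], [236.7, 215.5], [220.7, 214.4], [227.6, 188.9]]
58 [[243.0, 194.1], [237.1, 219.7], [221.2, 218.5], [228.0, 193.1]]
```

View pics/e2.png

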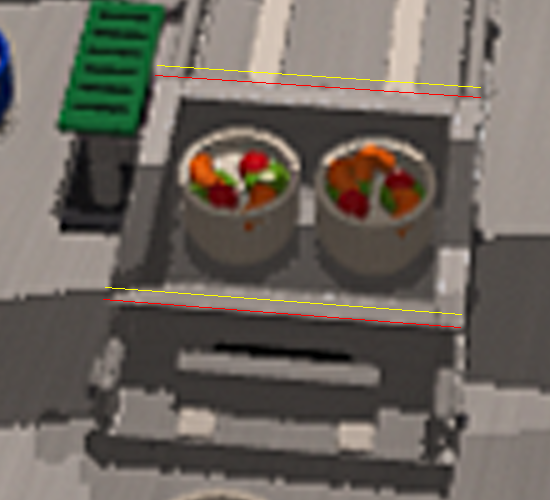

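```bash
python3 -c "
from h import *
s=ctrl.read_state();print(s['clock'],s['force']);print(job.finish_job())"
```

```text
14.975 [-0.52264537 -0.23891246 -0.61143666]
the job is handed in; nothing more can be done
None
```

I pressed the green plate fully down with one finger and pushed the pan by its front wall with the other finger, past the stop and on to the bumper. Then I backed off inside the pan and lifted straight clear. The job was handed in at about 15 s.

What the last checks showed:
- **Stop:** the green plate is back at its starting pixels in both cameras, within 1 px, so the stop is up behind the pan.
- **Pan:** it lies on the outline drawn for origin y = +89 mm. At the bumper the push force rose from about 3 N to 10 N with no further motion.
- **Dishes and surroundings:** both dishes are upright in the pan. The dishes and spoon beside the slide look unmoved by eye.
- **Forces:** the largest wrist force I read was about 12 N, while feeling for the bottom of the press.

No check failed. The finger's position at the bumper read about 2 mm short of the value I had worked out, which is within the calibration. In the last top view the arm hid part of the pan and dish_c, so those were judged from the side camera.

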